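# Sweep clamping washers through the gate into the slot

## Task

Tidy up after a clamping job: with the fingertips, push the three thick washers lying on the sorter's deck through its narrow gate, one after another, so that each drops into the slot behind the gate before the next one follows. Only slide them, never pick one up, and leave the bolt and the stepped clamp block on the deck, and everything else on the table, where they stand.

Things in the scene. Friction and masses are not known exactly. Their poses are not given: they have to be found in the camera images.
- sorter: fixed washer sorter: flat plywood deck, top 60 mm above the table, low aluminium fences, slot at its -y end. Origin on the table surface, z up. In its frame the deck spans x -130 to 130 mm, y -110 to 150 mm. Side fences, 6 mm thick and 8 mm above the deck, stand outside x = +-130 mm from y = -110 to 90 mm; the +y edge is open
- gate (a point): middle of the gate, at deck height on the deck's edge over the slot: (0, -110, 60) mm in the sorter's frame, same axes; washers go through along -y. The gate is 54 mm wide between fences 15 mm high and 6 mm thick, which form a funnel: inner faces run straight from (+-105, -45) mm to (+-27, -107) mm in the sorter's frame
- slot_floor (a point): middle of the floor of the slot: (0, -152, 6) mm in the sorter's frame. The slot is an open-topped pit right behind the gate, 60 mm wide in x, from y = -110 to -195 mm, 54 mm deep below the deck, its cheeks and end wall rising 15 mm above the deck. A washer tips in once its centre has passed the deck's edge, so the fingers need not enter the slot
- washer1: steel clamping washer, a thick flat ring of 40 mm outside diameter with a 13 mm hole, 8 mm thick, 65 g; lies flat on the sorter's deck at the start. Origin: centre of its underside, z along its axis (up at the start). The three washers are alike and any order will do
- washer2: steel clamping washer, a thick flat ring of 40 mm outside diameter with a 13 mm hole, 8 mm thick, 65 g; lies flat on the sorter's deck at the start. Origin: centre of its underside, z along its axis (up at the start). The three washers are alike and any order will do
- washer3: steel clamping washer, a thick flat ring of 40 mm outside diameter with a 13 mm hole, 8 mm thick, 65 g; lies flat on the sorter's deck at the start. Origin: centre of its underside, z along its axis (up at the start). The three washers are alike and any order will do
- bolt: bystander on the deck near one side fence: loose hexagon bolt standing upright on its head (head 22 mm across the corners, 8 mm high; shank 12 mm thick, 53 mm tall overall). Origin: centre of its underside
- step_block: bystander on the deck near the other side fence: loose stepped steel clamp block, 28 x 32 mm, 36 mm tall at its highest step. Origin: centre of its underside
- spray_can: bystander on the table to the robot's right: can of 60 mm diameter, 210 mm tall, upright. Origin: centre of its underside
- screwdriver: bystander on the table to the robot's right: screwdriver lying flat, about 200 mm long along its x axis
- wrench: bystander on the table to the robot's left: wrench lying flat, about 180 mm long along its x axis
- wood_block: bystander on the table to the robot's left: wooden block 90 x 160 x 45 mm. Origin: centre of its underside
- dial_stand: bystander on the table to the robot's right: dial gauge on a magnetic foot 50 x 60 mm, about 230 mm tall. Origin: centre of its underside

How it is judged:
By the outcome, as a careful person would: the job done as asked, in the order asked, and still so for the second after the job is handed in, with the robot touching nothing.
It also fails if it takes over 58 s, if anything falls off the work surface, if the arm or the gripper's body presses on something with over 40 N, if the wrist force passes 120 N, or if a joint passes its speed limit or range.

## Robot

A 6-joint arm with a two-finger parallel gripper is mounted at the origin on the work surface. World frame = base frame: x ahead of the robot, y to its left, z up, the work surface at z = 0. Lengths are in m, angles in degrees, forces in N, time in s.
With the tool pointing down it reaches from about 0.375 to 0.9 m from the base axis. Payload 3.1 kg.
Tool frame: the origin (TCP) lies between the finger pads; the fingertips stand 11 mm ahead of it and the grasp point (between the pads) lies 8 mm behind it; x points along the fingers, y is the direction in which the jaws open and shut, and the axes are right-handed (so a half turn about x gives the same grasp; the last joint's range is limited). The gripper opens to 87 mm and grips with 3 to 60 N. Pads are 19 mm wide; open, the fingers measure 117 mm over their backs; the gripper's body (75 mm by 190 mm) begins 51 mm behind the grasp point.
Start: joints at [60.304, 30.224, 82.088, -0, 67.689, -10.227], TCP at [0.208, 0.589, 0.197] pointing down, gripper open.
Joint ranges: [-176.69, 176.69], [-43.24, 126.21], [12.49, 139.97], [-82, 262], [0, 151.66], [-163.58, 163.58]. Speed limits (degrees/s): [159.86, 159.86, 180, 180, 180, 180].

## Interface

Orientations are given as a 3x3 rotation matrix whose columns are the frame's x, y, z axes.
In Python, from rig import bot gives the robot as it stands.
- The arm moves only by the shell command python3 -m inch 'ROWS' [OPENING]. ROWS is a JSON object of lists of equal length, an entry for each row: "dp": the shift along the tool's x, y, z in mm, a list of three; "yaw": the turn about the tool's x in degrees. In form: {"dp": [[tx, ty, tz], ...], "yaw": [yaw, ...]}. A call has 1 to 20 rows; each row shifts and turns the commanded pose from where the row before left it, along the tool's axes as they then stand; what a row does not reach is not made up. A row lasts 1/12 s, in which the tool goes at most 41.7 mm and 7.16 degrees, less where a joint would pass 70% of its speed; a pose out of reach is approached as far as the arm can. A call is refused whole if a number of a shift passes 41.7 or a number of a turn 7.16, either way. A call with a gripper value outside its range is refused whole. OPENING is the finger opening in mm, from 0 to 87, set as the call begins (- or left out, the last holds). The fingers move at their own pace and stop on an object; the grip force is fixed at half the most. Time passes only in rows, so rows that do not move let the fingers close. It gives the time, the measured TCP pose, the force and the opening at its end, in the units of the state.
- bot.read_state(): the state, without advancing time (a new reading comes with each control period).
- bot.capture(name): name is "scene" or "top"; returns a dict with "color" (384x512x3 uint8, red, green, blue), "intrinsics" (3x3 intrinsics, pixels), "pose" (4x4, takes a point from camera to world coordinates). Camera axes: x right, y down, z forward; pixel columns grow to the right and rows downward; lengths in m; the calibration is good to about 2 mm. A picture is of the moment at which its call begins. There is no depth.
- bot.hand_in(): hands the job in, once; it reports no verdict.
The state is a dict: "time_s": time; "joint_positions": joint angles; "qvel": joint speeds; "tau": joint torques, N m; "position": TCP position; "tcp_rot": TCP orientation; "force": force on the tool from outside, world axes, zero at the start; "moment": the same for the moment, N m; "opening": opening from 0.0 (shut) to 1.0 (fully open).
Only numpy, scipy, OpenCV 4.12 (cv2) and the standard library are available. Lean on these libraries where they do the work, as an engineer would, in place of code of your own. Each camera call takes 0.05 s, during which the arm holds its last target.

## Working session

There is one attempt and no reset: what is moved stays moved. The work goes in short steps, Python scripts to look and compute and a shell command to move; the robot and the scene stay as the last step left them, time stands still between calls to the robot, and variables do not carry over. Pictures are saved under pics/ and viewed, and the job is handed in when it is done.

```bash
ls; mkdir -p pics; python3 - <<'E'
from rig import bot
import cv2,numpy as np
s=bot.read_state(); print(s)
for n in("scene","top"):
    c=bot.capture(n); cv2.imwrite(f"pics/{n}0.png",c["color"][:,:,::-1]); np.savez(f"{n}0.npz",**c)
    print(n,c["intrinsics"],c["pose"])
E
```

```text
pics
{'time_s': 0.0, 'joint_positions': array([ 6.03049803e+01,  3.02785473e+01,  8.21572659e+01, -1.43818308e-03,
        6.76891654e+01, -1.02276798e+01]), 'qvel': array([-0.01878893,  0.01302197,  0.04075577, -0.03810567,  0.12067439,
       -0.0725905 ]), 'tau': array([ 3.16994083e-04, -4.40037239e+01, -1.76591402e+01,  6.34055422e-02,
        5.82486601e-02, -1.65975707e-04]), 'position': array([0.20787583, 0.58857221, 0.19627131]), 'tcp_rot': array([[-1.06040010e-03,  3.33259325e-01,  9.42834608e-01],
       [-1.90633149e-03,  9.42832751e-01, -3.33260813e-01],
       [-9.99997621e-01, -2.15074510e-03, -3.64477194e-04]]), 'force': array([-0.04608656, -0.39311456,  0.38875027]), 'moment': array([ 0.00422273,  0.02534423, -0.04749174]), 'opening': 0.9975227822318726}
scene [[444.822823     0.         252.15541495]
 [  0.         444.822823   186.83401966]
 [  0.           0.           1.        ]] [[ 0.2617019   0.56487993 -0.78257446  1.44290236]
 [ 0.96503072 -0.16583019  0.2030174  -0.24891482]
 [-0.01509402 -0.80833843 -0.58852456  0.80017878]
 [ 0.          0.          0.          1.        ]]
top [[357.31214796   0.         250.77084337]
 [  0.         357.31214796 189.60788262]
 [  0.           0.           1.        ]] [[ 0.02524617 -0.99236732  0.12070515  0.31561644]
 [-0.99931224 -0.02177176  0.03001715 -0.02111891]
 [-0.02716007 -0.12137996 -0.99223447  1.15010549]
 [ 0.          0.          0.          1.        ]]
```

View pics/scene0.png

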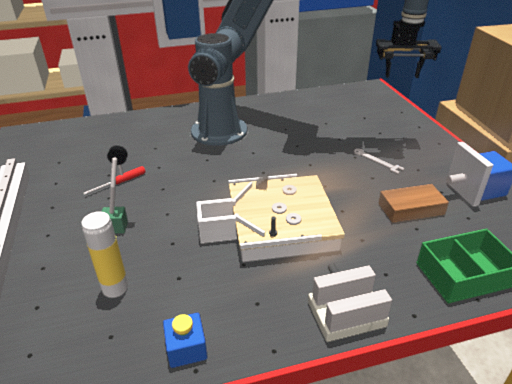

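View pics/top0.png

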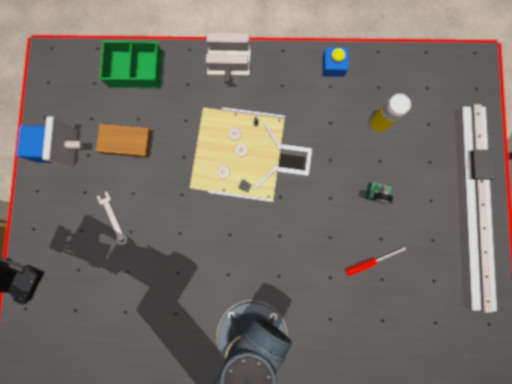

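```bash
python3 - <<'E'
import cv2
i=cv2.imread("pics/top0.png")
cv2.imwrite("pics/top0z.png",cv2.resize(i[60:260,130:380],None,fx=3,fy=3,interpolation=cv2.INTER_CUBIC))
E
```

```text
(no output)
```

View pics/top0z.png

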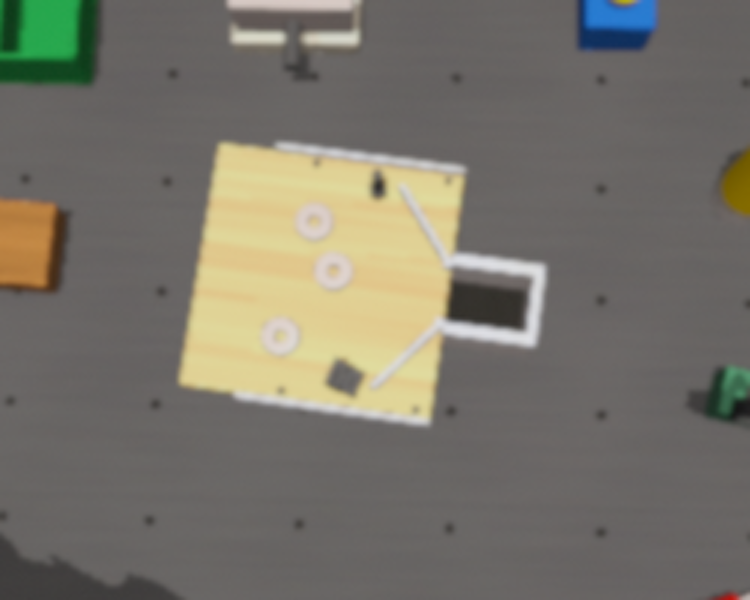

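```bash
cat > h.py <<'E'
import cv2,numpy as np
def ray(c,uv,z):
    K,P=c["intrinsics"],c["pose"]
    d=P[:3,:3]@np.linalg.inv(K)@np.array([uv[0],uv[1],1.]); o=P[:3,3]
    return (o+d*(z-o[2])/d[2])[:2]
def proj(c,p):
    K,P=c["intrinsics"],c["pose"]; q=K@(P[:3,:3].T@(np.asarray(p)-P[:3,3])); return q[:2]/q[2]
def deckmask(c):
    hsv=cv2.cvtColor(c["color"],cv2.COLOR_RGB2HSV)
    m=cv2.inRange(hsv,(15,60,120),(32,255,255))
    n,l,s,_=cv2.connectedComponentsWithStats(m); 
    return (l==1+np.argmax(s[1:,4])).astype(np.uint8)*255
E
python3 - <<'E'
from h import *
for n in("top","scene"):
    c=dict(np.load(n+"0.npz")); m=deckmask(c)
    ct=max(cv2.findContours(m,cv2.RETR_EXTERNAL,cv2.CHAIN_APPROX_NONE)[0],key=cv2.contourArea)
    h=cv2.convexHull(ct); ap=cv2.approxPolyN(h,4)[0] if hasattr(cv2,"approxPolyN") else cv2.approxPolyDP(h,6,True)[:,0]
    print(n,ap.tolist())
    C=np.array([ray(c,a,.06) for a in ap]); print(C.round(4).tolist(),np.linalg.norm(C-np.roll(C,1,0),axis=1))
    hsv=cv2.cvtColor(c["color"],cv2.COLOR_RGB2HSV)
    hull=cv2.fillPoly(np.zeros_like(m),[h],255)
    w=cv2.inRange(hsv,(0,0,110),(179,75,255))&hull
    for k in cv2.findContours(w,cv2.RETR_EXTERNAL,cv2.CHAIN_APPROX_NONE)[0]:
        if cv2.contourArea(k)>40:
            (x,y),(a,b),t=cv2.fitEllipse(k); print("blob",round(x,1),round(y,1),round(a,1),round(b,1),ray(c,(x,y),.066).round(4))
    cv2.imwrite(f"pics/w_{n}.png",cv2.resize(np.hstack([w,m])[60:300],None,fx=.75,fy=1) )
E
```

```text
top [[285, 118], [274, 198], [188, 189], [202, 106]]
[[0.6773, -0.09], [0.4239, -0.0599], [0.4459, 0.2059], [0.7124, 0.1736]] [0.26596569 0.25516232 0.26670978 0.26847724]
blob 232.3 193.0 2.7 72.1 [0.4358 0.0678]
blob 244.3 185.1 9.5 12.3 [0.4609 0.0318]
blob 264.8 177.5 10.9 32.1 [ 0.4858 -0.0305]
blob 223.0 171.7 13.6 14.7 [0.5012 0.0987]
blob 240.6 149.7 13.2 14.0 [0.5714 0.0464]
blob 234.3 133.5 13.2 13.5 [0.6228 0.0675]
blob 273.5 136.2 8.7 35.0 [ 0.6164 -0.0548]
scene [[347, 239], [238, 243], [228, 183], [318, 174]]
[[0.7308, 0.1708], [0.6711, -0.0866], [0.4212, -0.0551], [0.4514, 0.2085]] [0.28192681 0.26422081 0.25193281 0.26533674]
blob 287.4 211.7 70.6 111.6 [0.5985 0.0635]
```

```bash
cat >> h.py <<'E'
def fit(c):
    m=deckmask(c); h=cv2.convexHull(max(cv2.findContours(m,cv2.RETR_EXTERNAL,cv2.CHAIN_APPROX_NONE)[0],key=cv2.contourArea))
    return h
# sorter frame
def S2W(p,T): 
    x,y,a=T; R=np.array([[np.cos(a),-np.sin(a)],[np.sin(a),np.cos(a)]]); return R@np.asarray(p,float)+[x,y]
def W2S(p,T):
    x,y,a=T; R=np.array([[np.cos(a),-np.sin(a)],[np.sin(a),np.cos(a)]]); return R.T@(np.asarray(p,float)-[x,y])
E
python3 - <<'E'
from h import *
c=dict(np.load("top0.npz"))
T=(.575,.038,np.radians(-6.9))
hsv=cv2.cvtColor(c["color"],cv2.COLOR_RGB2HSV).astype(float)
# sample saturation profile across edges in sorter frame; find deck/non-deck crossing
g=cv2.GaussianBlur(hsv[:,:,1],(0,0),.6)
def prof(ps,z):
    uv=np.array([proj(c,[*S2W(p,T),z]) for p in ps],np.float32)
    return cv2.remap(g.astype(np.float32),uv[:,0:1].copy(),uv[:,1:2].copy(),cv2.INTER_LINEAR)[:,0]
d=np.arange(-.03,.03,.001)
def edge(fun,lab,ts):
    out=[]
    for t in ts:
        v=prof([fun(t,e) for e in d],.06); th=75
        k=np.where((v[:-1]>th)&(v[1:]<=th))[0]
        if len(k): k=k[np.argmin(abs(d[k]))]; e=d[k]+.001*(v[k]-th)/(v[k]-v[k+1]); out.append((t,e))
    o=np.array(out); p=np.polyfit(o[:,0],o[:,1],1); r=o[:,1]-np.polyval(p,o[:,0]); k=abs(r)<.003; p=np.polyfit(o[k,0],o[k,1],1)
    print(lab,len(o),k.sum(),"offset mm at 0",p[1]*1e3,"slope deg",np.degrees(p[0]))
edge(lambda t,e:(t,.15+e),"+y",np.linspace(-.11,.11,30))
edge(lambda t,e:(t,-.11-e),"-y",np.r_[np.linspace(-.12,-.06,10),np.linspace(.06,.12,10)])
edge(lambda t,e:(.13+e,t),"+x",np.linspace(.1,.14,10))
edge(lambda t,e:(-.13-e,t),"-x",np.linspace(.1,.14,10))
edge(lambda t,e:(.13+e,t),"+xf",np.linspace(-.1,.08,20))
edge(lambda t,e:(-.13-e,t),"-xf",np.linspace(-.1,.08,20))
i=c["color"][:,:,::-1].copy(); i=cv2.resize(i,None,fx=4,fy=4,interpolation=cv2.INTER_CUBIC)
def D(p,z,col):
    u=(proj(c,[*S2W(p,T),z])+.5)*4; cv2.circle(i,tuple(int(v) for v in u),3,col,-1)
for p in [(-.13,-.11),(.13,-.11),(-.13,.15),(.13,.15)]: D(p,.06,(0,0,255))
for s in(-1,1):
    for p in [(s*.105,-.045),(s*.027,-.107),(s*.03,-.195)]: D(p,.075,(255,0,0))
cv2.imwrite("pics/chk0.png",i[380:830,720:1300])
E
```

```text
+y 30 30 offset mm at 0 -2.352568492046405 slope deg -0.3773039767443404
-y 19 18 offset mm at 0 1.976373982281004 slope deg 0.11284655016243259
+x 10 10 offset mm at 0 -10.814017428325014 slope deg -1.7471108925782397
-x 10 10 offset mm at 0 6.663866048452703 slope deg 3.117344377395131
+xf 20 20 offset mm at 0 -16.61783389106505 slope deg 0.016130207672724148
-xf 20 20 offset mm at 0 7.042121104932874 slope deg 0.2310015082916246
```

View pics/chk0.png

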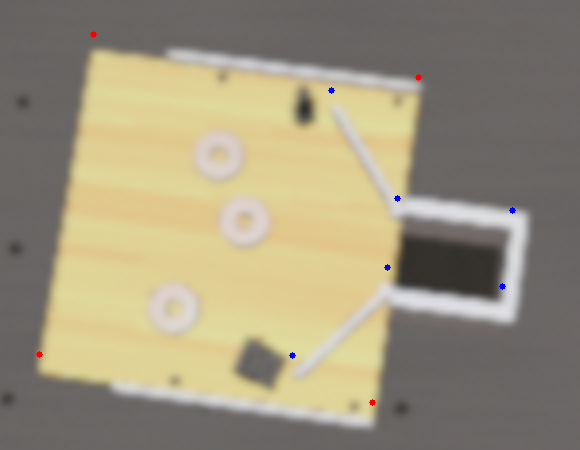

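```bash
python3 - <<'E'
from h import *
c=dict(np.load("top0.npz"))
a=np.radians(-7.1); T0=(.575,.038,np.radians(-6.9)); o=S2W((-.0137,-.0022),T0); T=(*o,a); print(T)
cs=dict(np.load("scene0.npz"))
for n,c,sl in(("top",c,np.s_[380:830,720:1300]),("scene",cs,np.s_[640:1060,760:1400])):
    i=c["color"][:,:,::-1].copy(); i=cv2.resize(i,None,fx=4,fy=4,interpolation=cv2.INTER_CUBIC)
    def D(p,z,col):
        u=(proj(c,[*S2W(p,T),z])+.5)*4; cv2.circle(i,tuple(int(v) for v in u),3,col,-1)
    for p in [(-.13,-.11),(.13,-.11),(-.13,.15),(.13,.15)]: D(p,.06,(0,0,255))
    for s in(-1,1):
        for p in [(s*.105,-.045),(s*.027,-.107),(s*.03,-.195)]: D(p,.075,(255,0,0))
    for w in [(223.0,171.7),(240.6,149.7),(234.3,133.5)]:
        pw=ray(dict(np.load("top0.npz")),w,.066); ps=W2S(pw,T)
        if n=="top": print(pw,ps*1e3)
        D(ps,.068,(0,255,0))
        for t in np.arange(0,6.28,.4): D(ps+.02*np.array([np.cos(t),np.sin(t)]),.068,(0,255,0))
    cv2.imwrite(f"pics/chk1{n}.png",i[sl])
c=dict(np.load("top0.npz"))
print("block",W2S(ray(c,(244.6,185.5),.09),T)*1e3,"bolt base",W2S(ray(c,(130+378/3,60+195/3),.06),T)*1e3)
E
```

```text
(np.float64(0.5611349233701304), np.float64(0.037461808539789886), np.float64(-0.12391837689159739))
[0.50122751 0.09871874] [-67.0194878  53.3825694]
[0.57150713 0.04638833] [ 9.18933791 10.14009176]
[0.62277125 0.06755809] [57.44374918 37.48384246]
block [-102.8139128   -20.57422825] bolt base [ 95.81597225 -25.22391492]
```

View pics/chk1top.png

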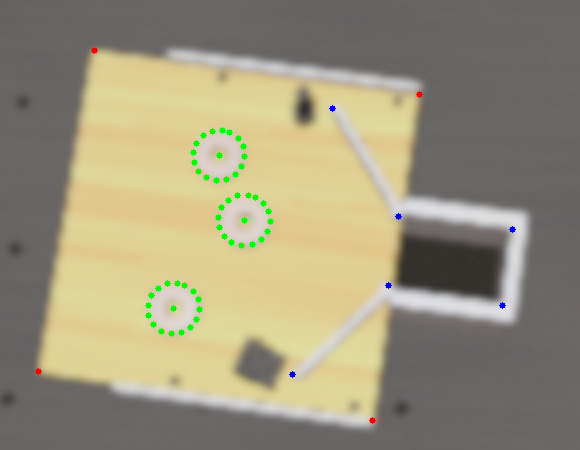

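View pics/chk1scene.png

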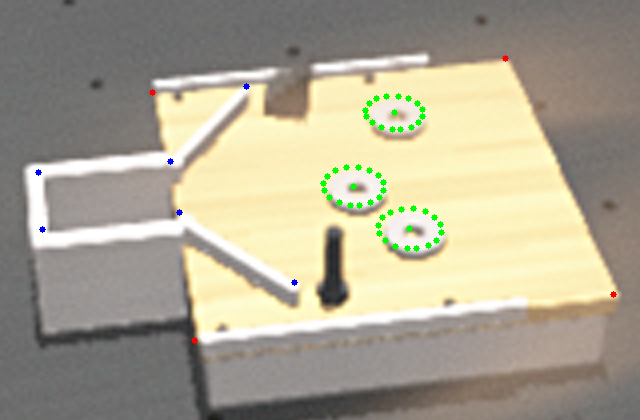

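```bash
cat >> h.py <<'E'
T=(0.5611349,0.0374618,-0.1239184)
def st():
    from rig import bot
    s=bot.read_state(); R=s["tcp_rot"]
    print("t",s["time_s"],"sorter mm",(W2S(s["position"][:2],T)*1e3).round(1),"z",(s["position"][2]*1e3).round(1),"F",s["force"].round(1),"open",round(s["opening"]*87,1),"tooly ang rel x",np.degrees(np.arctan2(R[1,1],R[0,1])-T[2]).round(2),"tilt",R[2].round(4)); return s
E
python3 -m inch '{"dp":[[0,0,0],[0,0,0],[0,0,0],[0,0,0],[0,0,0],[0,0,0],[0,0,0],[0,0,0],[0,0,0],[0,0,0],[0,0,0]],"yaw":[7.05,7.05,7.05,7.05,7.05,7.05,7.05,7.05,7.05,7.05,7.05]}' 16
python3 -c "from h import *;st()"
```

```text
time_s: 1.02
position: [0.208, 0.5888, 0.1966]
tcp_rot: [[-0.001, 0.992, -0.128], [-0.001, -0.128, -0.992], [-1.0, -0.001, 0.001]]
force: [-0.2, 0.4, 0.5]
opening: 0.253
t 1.0167 sorter mm [-418.6  503.5] z 196.6 F [-0.2  0.4  0.5] open 22.0 tooly ang rel x -0.27 tilt [-1.0e+00 -5.0e-04  1.3e-03]
```

```bash
python3 -m inch '{"dp":[[0,13,14],[0,26,28],[0,26,28],[0,26,28],[0,26,28],[0,26,28],[0,26,28],[0,26,28],[0,26,28],[0,26,28],[0,26,28],[0,26,28],[0,26,28],[0,26,28],[0,26,28],[0,26,28],[0,26,28],[0,10,14],[0,0,0],[0,0,0]],"yaw":[0,0,0,0,0,0,0,0,0,0,0,0,0,0,0,0,0,0,0,0]}' 16
python3 -c "from h import *;st()"
```

```text
time_s: 2.68
position: [0.5855, 0.0623, 0.1965]
tcp_rot: [[-0.002, 0.992, -0.125], [0.001, -0.125, -0.992], [-1.0, -0.002, -0.0]]
force: [-0.3, 0.2, -0.2]
opening: 0.185
t 2.6833 sorter mm [21.1 27.7] z 196.5 F [-0.3  0.2 -0.2] open 16.1 tooly ang rel x -0.06 tilt [-1.0e+00 -1.8e-03 -4.0e-04]
```

```bash
python3 -m inch '{"dp":[[0,-13,-15],[15,0,0],[25,0,0],[25,0,0],[15,0,0],[0,0,0],[0,0,0]],"yaw":[0,0,0,0,0,0,0]}' 16
python3 - <<'E'
from h import *
st()
from rig import bot
for n in("scene","top"):
    c=bot.capture(n); i=cv2.resize(c["color"][:,:,::-1],None,fx=4,fy=4,interpolation=cv2.INTER_CUBIC)
    cv2.imwrite(f"pics/a_{n}.png",i[np.s_[380:830,720:1300] if n=="top" else np.s_[560:1060,760:1400]])
E
```

```text
time_s: 3.27
position: [0.5731, 0.0811, 0.1166]
tcp_rot: [[-0.003, 0.993, -0.12], [0.0, -0.12, -0.993], [-1.0, -0.003, -0.0]]
force: [0.4, 0.1, 0.3]
opening: 0.183
t 3.2667 sorter mm [ 6.4 44.8] z 116.6 F [0.4 0.1 0.3] open 15.9 tooly ang rel x 0.18 tilt [-1.0e+00 -3.1e-03 -1.0e-04]
```

View pics/a_scene.png

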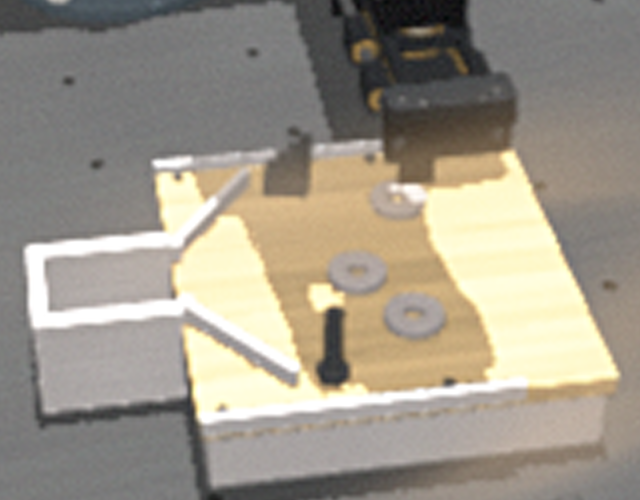

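View pics/a_top.png

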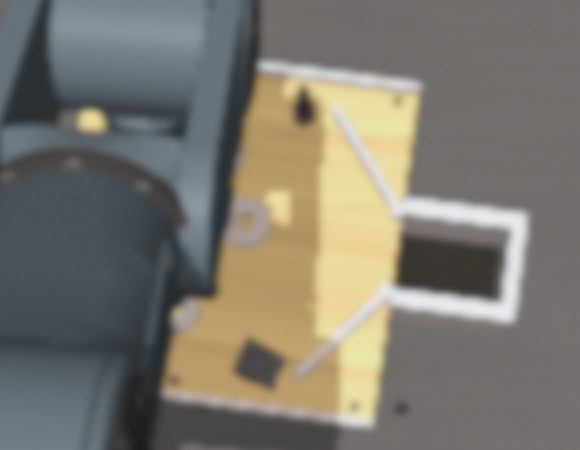

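```bash
python3 - <<'E'
from h import *
s=st()
cs=dict(np.load("scene0.npz")); i=cv2.imread("pics/a_scene.png")
p,R=s["position"],s["tcp_rot"]
for y in(-23,-8,8,23):
  for z in(-9.5,9.5):
    for x,col in((11,(0,0,255)),(-30,(0,255,0))):
      u=(proj(cs,p+R@np.array([x,y,z])/1e3)+.5)*4-[760,560]; cv2.circle(i,(int(u[0]),int(u[1])),3,col,-1)
cv2.imwrite("pics/a_scene2.png",i)
E
```

```text
t 3.3667 sorter mm [ 8.6 44.5] z 118.3 F [-0.8 -0.3  0.1] open 16.2 tooly ang rel x 0.15 tilt [-1.0e+00  1.6e-03 -3.0e-04]
```

View pics/a_scene2.png

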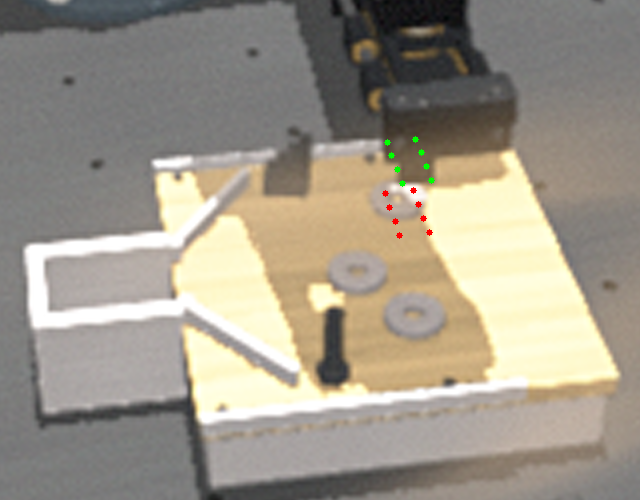

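```bash
python3 - <<'E'
from h import *
from rig import bot
s=st(); c=bot.capture("scene")
i=cv2.resize(c["color"][90:250,230:400,::-1],None,fx=4,fy=4,interpolation=cv2.INTER_CUBIC); j=i.copy()
p,R=s["position"],s["tcp_rot"]
def D(q,col):
    u=(proj(c,p+R@np.array(q)/1e3)-[230,90]+.5)*4; cv2.circle(i,(int(u[0]),int(u[1])),3,col,-1)
for z in(-9.5,9.5):
  for y in(-23,-8,8,23): D((11,y,z),(0,0,255))
for z in(-37,37):
  for y in(-95,95): D((-59,y,z),(0,255,0))
for a in(11,0,-59,-100): D((a,0,0),(255,0,0))
cv2.imwrite("pics/b1.png",cv2.resize(i,None,fx=.9,fy=.9)); cv2.imwrite("pics/b2.png",cv2.resize(j,None,fx=.9,fy=.9))
E
```

```text
t 3.3667 sorter mm [ 8.6 44.5] z 118.3 F [-0.8 -0.3  0.1] open 16.2 tooly ang rel x 0.15 tilt [-1.0e+00  1.6e-03 -3.0e-04]
```

View pics/b1.png

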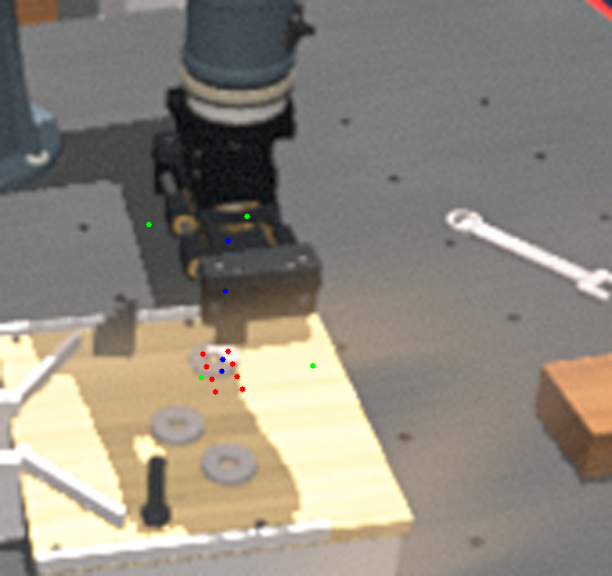

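View pics/b2.png

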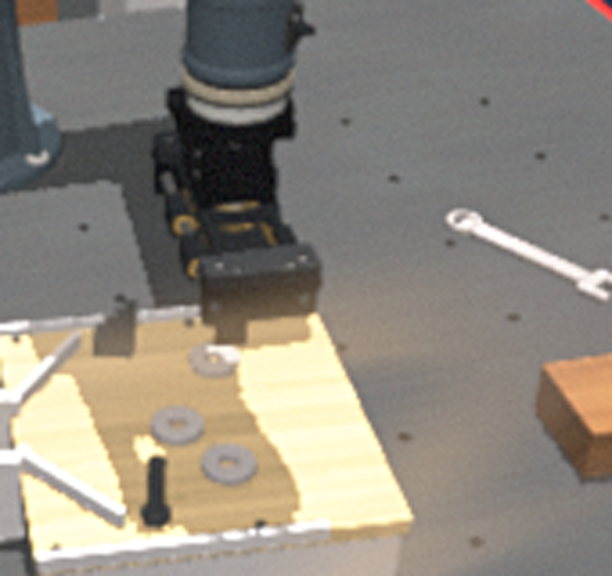

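```bash
python3 - <<'E'
from h import *
c=dict(np.load("scene0.npz"))
p=np.array([.20787,.58857,.19627]);R=np.array([[-1.06e-03,.33326,.942834],[-.0019,.942833,-.33326],[-1,-.00215,-.00036]])
i=cv2.resize(c["color"][0:110,340:480,::-1],None,fx=5,fy=5,interpolation=cv2.INTER_CUBIC)
def D(q,col):
    u=(proj(c,p+R@np.array(q)/1e3)-[340,0]+.5)*5; cv2.circle(i,(int(u[0]),int(u[1])),3,col,-1)
for z in(-9.5,9.5):
  for y in(-58,-43,43,58): D((11,y,z),(0,0,255))
for z in(-37,37):
  for y in(-95,95): D((-59,y,z),(0,255,0))
for a in(11,0,-59,-100): D((a,0,0),(255,0,0))
cv2.imwrite("pics/b3.png",i)
E
```

```text
(no output)
```

View pics/b3.png

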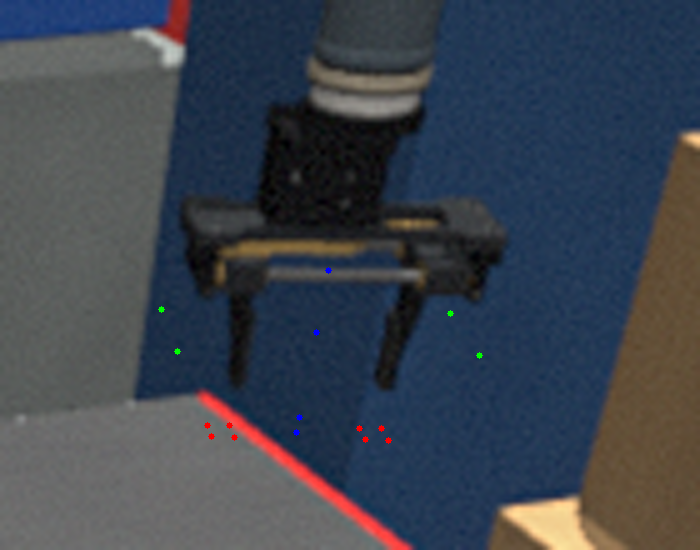

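```bash
python3 - <<'E'
from h import *
c=dict(np.load("top0.npz"))
p=np.array([.20787,.58857,.19627]);R=np.array([[-1.06e-03,.33326,.942834],[-.0019,.942833,-.33326],[-1,-.00215,-.00036]])
k=6
i=cv2.resize(c["color"][230:330,0:110,::-1],None,fx=k,fy=k,interpolation=cv2.INTER_CUBIC)
def D(q,col):
    u=(proj(c,p+R@np.array(q)/1e3)-[0,230]+.5)*k; print(q,u.round()); cv2.circle(i,(int(u[0]),int(u[1])),3,col,-1)
for z in(-9.5,9.5):
  for y in(-58,-43,43,58): D((11,y,z),(0,0,255))
for z in(-37,37):
  for y in(-95,95): D((-59,y,z),(0,255,0))
for a in(11,0,-59,-100): D((a,0,0),(255,0,0))
cv2.imwrite("pics/b4.png",i)
# can: top/bottom heights check
for n in("top","scene"):
    c=dict(np.load(n+"0.npz")); uv={"top":(399,104),"scene":(98,222)}[n]
    print(n,"can top centre on z=.21:",ray(c,uv,.21), "on z=.17", ray(c,uv,.17))
E
```

```text
(11, -58, -9.5) [310. 298.]
(11, -43, -9.5) [280. 286.]
(11, 43, -9.5) [109. 215.]
(11, 58, -9.5) [ 80. 203.]
(11, -58, 9.5) [327. 257.]
(11, -43, 9.5) [297. 245.]
(11, 43, 9.5) [127. 175.]
(11, 58, 9.5) [ 97. 163.]
(-59, -95, -37) [263. 416.]
(-59, 95, -37) [-143.  247.]
(-59, -95, 37) [338. 245.]
(-59, 95, 37) [-66.  80.]
(11, 0, 0) [203. 230.]
(0, 0, 0) [187. 232.]
(-59, 0, 0) [ 97. 246.]
(-100, 0, 0) [ 26. 257.]
top can top centre on z=.21: [ 0.6715622  -0.38708692] on z=.17 [ 0.68670713 -0.40265828]
scene can top centre on z=.21: [ 0.6872929  -0.38071005] on z=.17 [ 0.63608065 -0.38964261]
```

View pics/b4.png

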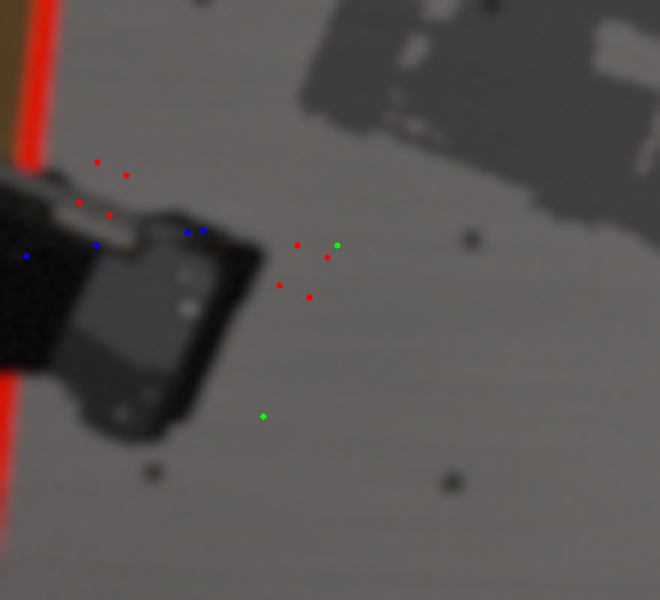

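```bash
python3 - <<'E'
from h import *
from scipy.optimize import least_squares
c=dict(np.load("scene0.npz"))
p=np.array([.20787,.58857,.19627]);R=np.array([[-1.06e-03,.33326,.942834],[-.0019,.942833,-.33326],[-1,-.00215,-.00036]])
p2=S2W((.0086,.0445),T); p2=np.array([*p2,.1183]); R2=np.array([[-.002,.992,-.122],[0,-.122,-.992],[-1,-.002,0]])
obs=[((238/5+340-.5,384/5-.5),p,R,(0,-50.5,0)),((386/5+340-.5,386/5-.5),p,R,(0,50.5,0)),((231/3.6+230-.5,344/3.6+90-.5),p2,R2,(0,23,0))]
f=lambda d:np.concatenate([proj(c,P+Q@((np.array(q)+d)/1e3))-u for u,P,Q,q in obs])
r=least_squares(f,[11,0,0]);print(r.x,f(r.x)); print(np.linalg.svd(r.jac)[1])
r=least_squares(lambda a:f(np.array([a[0],0,0])),[11]);print(r.x,r.fun)
E
```

```text
[-26.58538762   1.19345121   1.7000268 ] [-1.20152038 -0.95298797  0.26931824 -0.84718026 -0.5025148   1.44865947]
[0.5861364  0.48174819 0.37617008]
[-25.91575365] [-1.68498048 -0.96397684 -0.25530475 -0.85885379  0.04917346  1.32256192]
```

```bash
python3 -m inch '{"dp":[[10,0,1],[15,0,1],[8,0,0],[2,0,0],[0,0,0],[0,0,0]],"yaw":[0,0,0,0,0,0]}' 16
cat >> h.py <<'E'
def look(name,off=(0,0)):
    from rig import bot
    s=st(); c=bot.capture("scene")
    i=cv2.resize(c["color"][150:270,190:370,::-1],None,fx=4,fy=4,interpolation=cv2.INTER_CUBIC)
    p,R=s["position"],s["tcp_rot"]; o=s["opening"]*43.5
    for x,col in((11,(0,0,255)),(-26,(0,255,0))):
        for y in(-o-15,-o,o,o+15):
            for z in (-9.5,9.5):
                u=(proj(c,p+R@np.array([x,y,z])/1e3)-[190,150]+.5)*4; cv2.circle(i,(int(u[0]),int(u[1])),2,col,-1)
    cv2.imwrite(f"pics/{name}.png",i)
E
python3 -c "from h import *;look('d1')"
```

```text
time_s: 3.92
position: [0.5748, 0.0776, 0.0824]
tcp_rot: [[0.0, 0.992, -0.122], [0.0, -0.122, -0.992], [-1.0, 0.0, -0.0]]
force: [1.0, 0.1, 0.5]
opening: 0.187
t 3.9167 sorter mm [ 8.6 41.5] z 82.4 F [1.  0.1 0.5] open 16.3 tooly ang rel x 0.07 tilt [-1.e+00  4.e-04 -1.e-04]
```

View pics/d1.png

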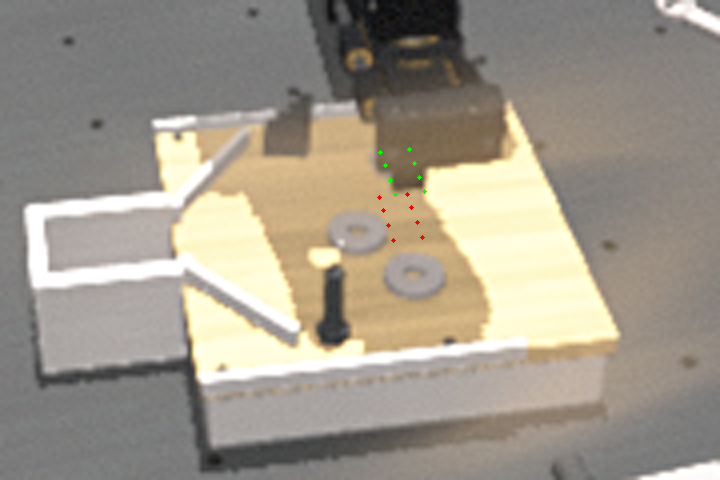

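```bash
python3 -m inch '{"dp":[[4,0,0],[3,0,0],[2,0,0],[0,0,0],[0,0,0]],"yaw":[0,0,0,0,0]}' 16 | grep -E "pos|force"
python3 -m inch '{"dp":[[1,0,0],[1,0,0],[1,0,0],[0,0,0]],"yaw":[0,0,0,0]}' 16| grep -E "pos|force"
python3 -c "from h import *;look('d2')"
```

```text
position: [0.5744, 0.0777, 0.0731]
force: [-0.1, -0.3, 0.5]
position: [0.5744, 0.0777, 0.0701]
force: [-0.5, -0.8, -0.2]
t 4.7167 sorter mm [ 8.2 41.5] z 70.1 F [-0.5 -0.8 -0.2] open 15.8 tooly ang rel x 0.08 tilt [-1.e+00 -3.e-04  0.e+00]
```

View pics/d2.png

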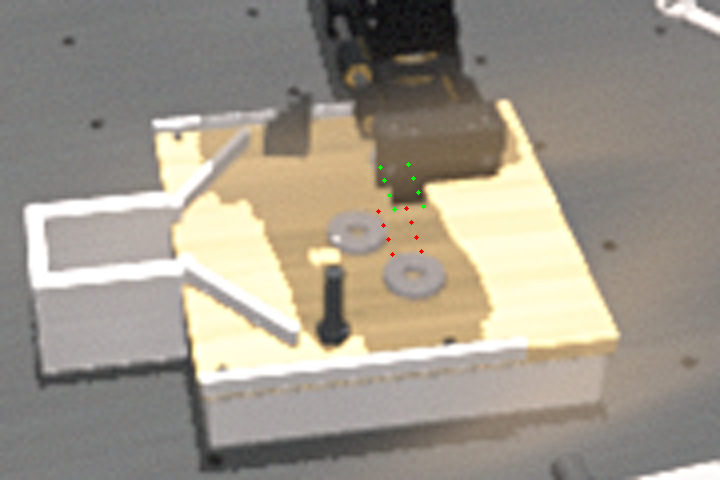

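```bash
python3 -m inch '{"dp":[[5,0,0],[7,0,0],[5,0,0],[3,0,0],[0,0,0],[0,0,0]],"yaw":[0,0,0,0,0,0]}' 16 | grep -E "pos|force"
python3 -c "from h import *;look('d3')"
```

```text
position: [0.5742, 0.0776, 0.0497]
force: [0.5, 0.4, -0.7]
t 5.2667 sorter mm [ 8.  41.5] z 49.7 F [ 0.5  0.4 -0.7] open 16.0 tooly ang rel x 0.08 tilt [-1.e+00 -1.e-03  1.e-04]
```

View pics/d3.png

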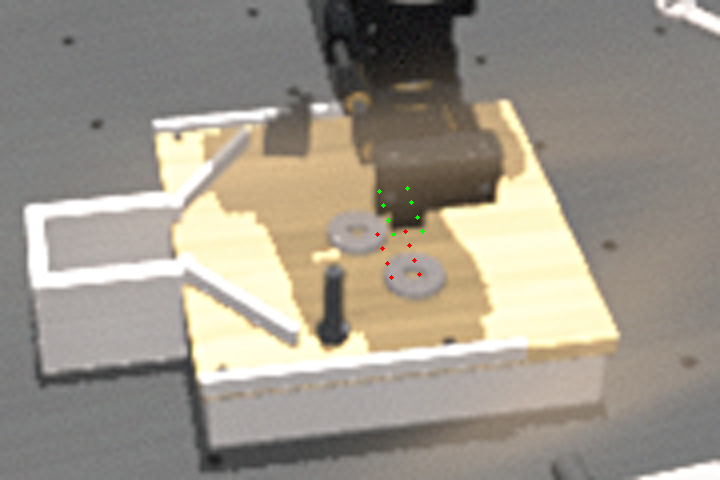

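```bash
python3 -m inch '{"dp":[[3,0,0],[3,0,0],[2,0,0],[0,0,0],[0,0,0]],"yaw":[0,0,0,0,0]}' 16 | grep -E "pos|force"
for k in 1 2 3; do python3 -m inch '{"dp":[[1,0,0],[1,0,0],[0,0,0]],"yaw":[0,0,0]}' 16 | grep -E "pos|force"; done
python3 -c "from h import *;look('d4')"
```

```text
position: [0.5744, 0.0777, 0.0421]
force: [-0.5, 0.1, 0.4]
position: [0.5744, 0.0777, 0.0401]
force: [0.1, -0.4, 0.5]
position: [0.5743, 0.0777, 0.038]
force: [-0.2, 0.7, -0.1]
position: [0.5743, 0.0777, 0.036]
force: [-0.1, 0.1, 0.3]
t 6.4833 sorter mm [ 8.1 41.5] z 36.0 F [-0.1  0.1  0.3] open 16.0 tooly ang rel x 0.08 tilt [-1.e+00 -4.e-04  0.e+00]
```

View pics/d4.png

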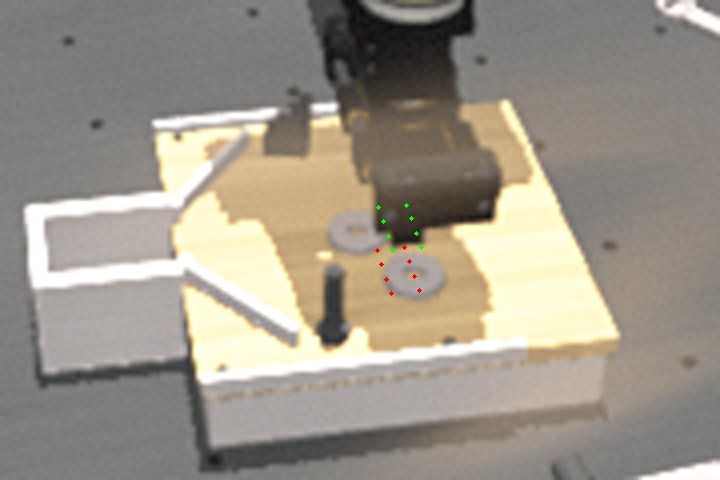

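```bash
python3 - <<'E'
from h import *
c=dict(np.load("scene0.npz"))
for z in(.06,.064,.068,.072): print(z,(W2S(ray(c,(190+407/4-.5,150+243/4-.5),z),T)*1e3).round(1))
for w in [(57.4,37.5),(9.2,10.1)]:
    print((proj(c,[*S2W(np.array(w)/1e3,T),.064])-[190,150]+.5)*4)
E
python3 -m inch '{"dp":[[1,0,0],[1,0,0],[0,0,0]],"yaw":[0,0,0]}' 16 | grep -E "pos|force"
python3 -m inch '{"dp":[[1,0,0],[1,0,0],[0,0,0]],"yaw":[0,0,0]}' 16 | grep -E "pos|force"
```

```text
0.06 [22.4 43.4]
0.064 [27.2 42.2]
0.068 [32. 41.]
0.072 [36.8 39.8]
[409.75155831 273.17298425]
[353.58885742 230.92872955]
position: [0.5746, 0.0777, 0.0351]
force: [-1.3, -1.6, 6.0]
position: [0.5747, 0.0777, 0.035]
force: [-4.5, -0.1, 18.3]
```

```bash
python3 -m inch '{"dp":[[-3,0,0],[-2,0,0],[0,0,0],[0,0,4],[0,0,5],[0,0,5],[0,0,5],[0,0,4],[0,0,3],[0,0,0]],"yaw":[0,0,0,0,0,0,0,0,0,0]}' 16 | grep -E "pos|force"
python3 -c "from h import *;look('e1')"
```

```text
position: [0.5711, 0.0509, 0.0371]
force: [-0.4, 0.7, -0.3]
t 7.8667 sorter mm [ 8.2 14.6] z 37.1 F [-0.4  0.7 -0.3] open 16.0 tooly ang rel x 0.03 tilt [-1.e+00 -5.e-04  4.e-04]
```

View pics/e1.png

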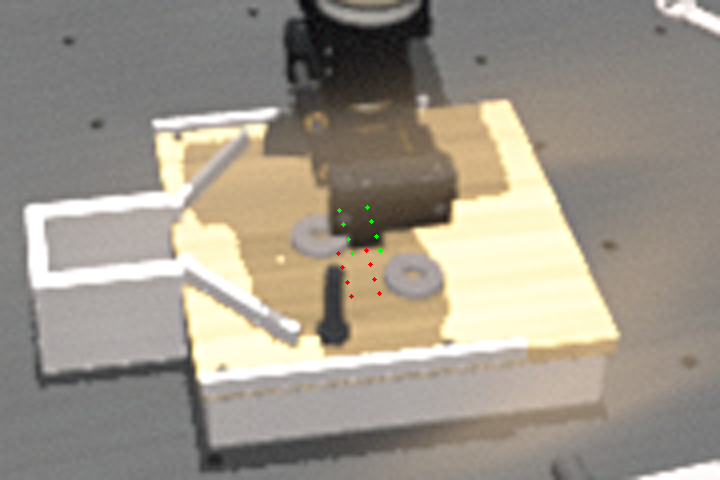

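```bash
cat >> h.py <<'E'
def m(u,v,z=.064): # zoom pixel in look picture -> sorter mm, scene bias removed
    c=dict(np.load("scene0.npz")); print((W2S(ray(c,(190+(u-5)/4-.5,150+(v-2)/4-.5),z),T)*1e3).round(1))
E
python3 -c "
from h import *
m(318,236);m(358,232);m(415,275);m(349,245,.062);m(380,242,.062)"
```

```text
[  8.1 -16.9]
[8.2 9.9]
[57.3 37.7]
[18.2  2. ]
[18.4 22.7]
```

```bash
python3 -m inch '{"dp":[[0,0,3],[0,0,5],[0,-1,5],[0,-1,5],[0,-1,5],[0,-1,5],[0,-1,5],[0,0,5],[0,0,5],[0,0,4],[0,0,3],[0,0,0]],"yaw":[0,0,0,0,0,0,0,0,0,0,0,0]}' 16 | grep -E "pos|force"
python3 -c "from h import *;look('e2')"
```

```text
position: [0.5603, 0.0021, 0.0373]
force: [0.4, 0.1, 0.6]
t 8.9167 sorter mm [  3.5 -35.2] z 37.3 F [0.4 0.1 0.6] open 16.2 tooly ang rel x 0.04 tilt [-1.e+00  1.e-04  2.e-04]
```

View pics/e2.png

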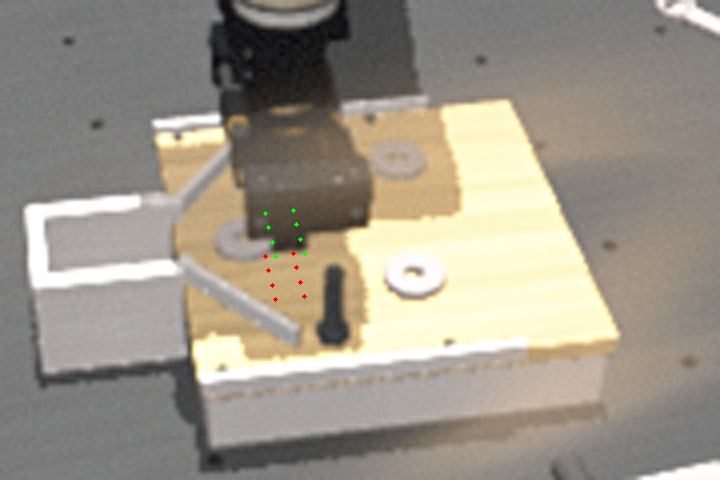

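```bash
python3 -c "
from h import *
from rig import bot
m(242,240);m(274,247,.062);m(306,245,.062)
c=bot.capture('top'); cv2.imwrite('pics/e2t.png',cv2.resize(c['color'][95:208,180:330,::-1],None,fx=4,fy=4,interpolation=cv2.INTER_CUBIC))"
```

```text
[  4.3 -67. ]
[ 12.4 -46.9]
[ 13.7 -25.8]
```

View pics/e2t.png

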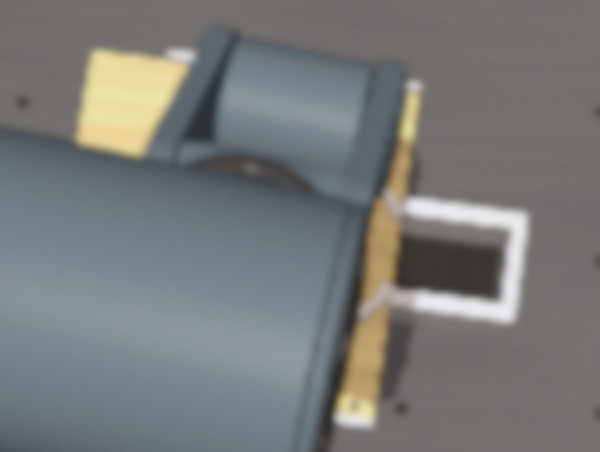

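```bash
python3 -m inch '{"dp":[[0,0,3],[0,-1,5],[0,-1,5],[0,-1,5],[0,-1,5],[0,0,5],[0,0,5],[0,0,5],[0,0,5],[0,0,5],[0,0,4],[0,0,2],[0,0,2],[0,0,0],[0,0,0]],"yaw":[0,0,0,0,0,0,0,0,0,0,0,0,0,0,0]}' 16 | grep -E "pos|force"
python3 -c "from h import *;look('e3')"
```

```text
position: [0.5494, -0.0524, 0.0372]
force: [0.5, 1.3, -0.1]
t 10.2667 sorter mm [ -0.5 -90.6] z 37.2 F [ 0.5  1.3 -0.1] open 16.1 tooly ang rel x 0.08 tilt [-1.e+00 -1.e-04  2.e-04]
```

View pics/e3.png

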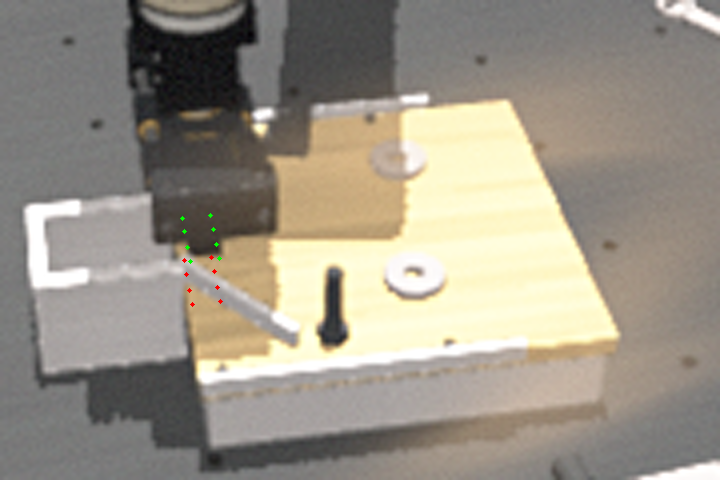

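```bash
python3 -m inch '{"dp":[[0,0,-3],[-10,0,0],[-20,0,0],[-15,0,0],[0,4,-10],[0,6,-18],[0,8,-20],[0,8,-22],[0,8,-22],[0,8,-22],[0,8,-20],[0,6,-18],[0,3,-10],[0,0,0],[0,0,0]],"yaw":[0,0,0,0,0,0,0,0,0,0,0,0,0,0,0]}' 20 | grep -E "pos|force"
python3 -c "
from h import *;look('f1')
from rig import bot
c=bot.capture('top'); cv2.imwrite('pics/f1t.png',cv2.resize(c['color'][95:208,180:330,::-1],None,fx=4,fy=4,interpolation=cv2.INTER_CUBIC))"
```

```text
position: [0.6275, 0.1048, 0.0819]
force: [-0.2, -0.4, -0.3]
t 11.5667 sorter mm [57.5 75.1] z 81.9 F [-0.2 -0.4 -0.3] open 20.3 tooly ang rel x 0.17 tilt [-1.0e+00 -1.1e-03  6.0e-04]
```

View pics/f1.png

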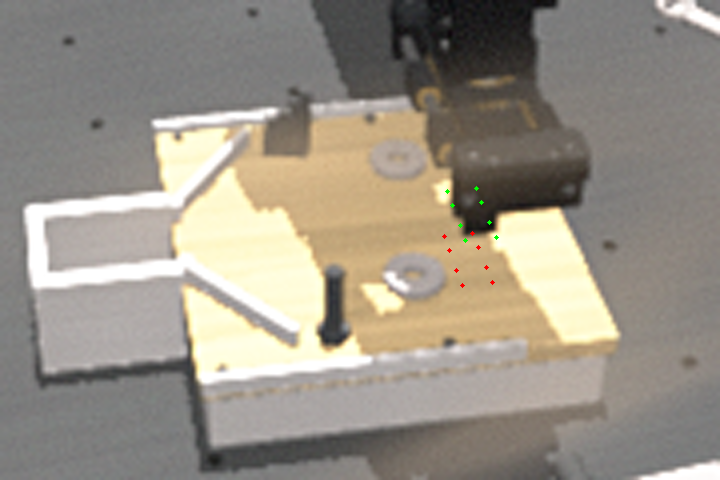

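View pics/f1t.png

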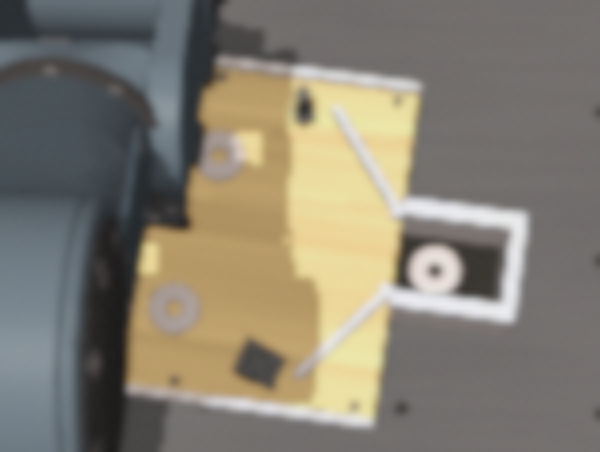

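```bash
python3 -m inch '{"dp":[[10,0,0],[15,0,0],[13,0,0],[5,0,0],[1.5,0,0],[0,0,2],[0,0,4],[0,0,4],[0,-1,5],[0,-2,5],[0,-2,5],[0,-2,5],[0,-2,5],[0,-2,5],[0,-2,5],[0,-2,4],[0,-1,2],[0,0,0]],"yaw":[0,0,0,0,0,0,0,0,0,0,0,0,0,0,0,0,0,0]}' 20 | grep -E "pos|force"
python3 -c "from h import *;look('f2')"
```

```text
position: [0.6056, 0.0551, 0.0377]
force: [0.1, -0.1, -0.6]
t 13.1667 sorter mm [41.9 23. ] z 37.7 F [ 0.1 -0.1 -0.6] open 20.0 tooly ang rel x 0.05 tilt [-1.e+00 -6.e-04  3.e-04]
```

View pics/f2.png

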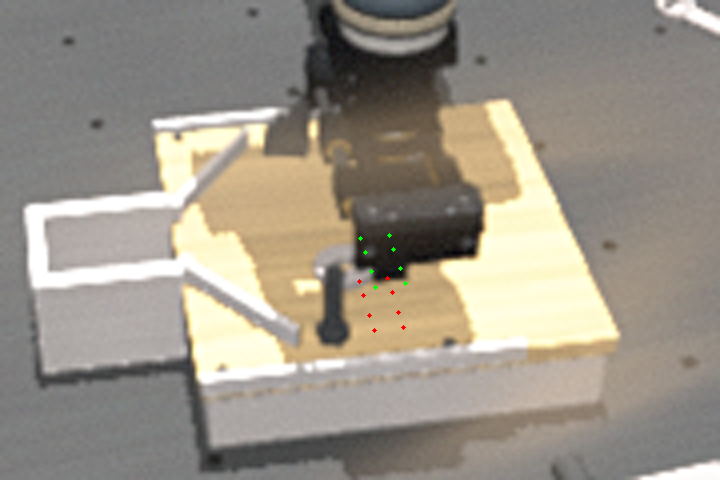

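```bash
python3 -m inch '{"dp":[[0,-1,3],[0,-2,5],[0,-2,5],[0,-2,5],[0,-2,5],[0,-2,5],[0,-2,5],[0,-2,5],[0,-2,5],[0,-2,5],[0,-2,5],[0,-2,5],[0,-2,4],[0,-1,2],[0,0,0]],"yaw":[0,0,0,0,0,0,0,0,0,0,0,0,0,0,0]}' 20 | grep -E "pos|force"
python3 -c "from h import *;look('f3')"
```

```text
position: [0.5721, -0.0052, 0.0378]
force: [-0.2, 0.3, -0.3]
t 14.4667 sorter mm [ 16.1 -41. ] z 37.8 F [-0.2  0.3 -0.3] open 20.4 tooly ang rel x 0.05 tilt [-1.e+00 -3.e-04  1.e-04]
```

View pics/f3.png

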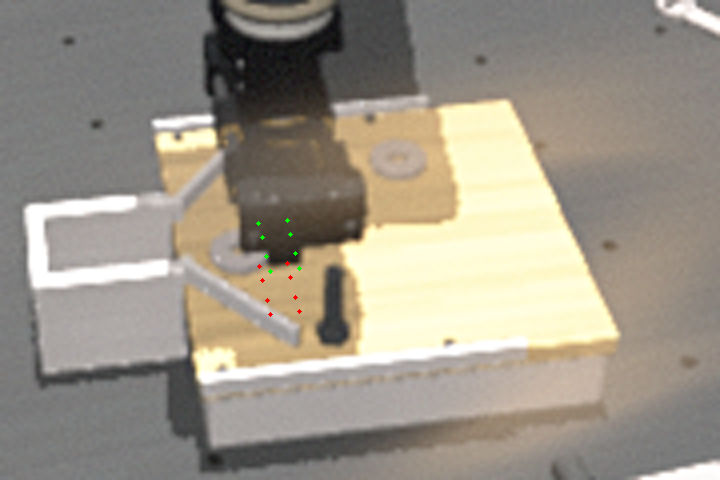

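```bash
python3 -m inch '{"dp":[[0,-1,2],[0,-2,4],[0,-2,4],[0,-2,4],[0,-2,4],[0,-2,4],[0,-2,4],[0,-2,4],[0,-1,4],[0,0,5],[0,0,4],[0,0,3],[0,0,2],[0,0,2],[0,0,0],[0,0,0]],"yaw":[0,0,0,0,0,0,0,0,0,0,0,0,0,0,0,0]}' 20 | grep -E "pos|force"
python3 -c "from h import *;look('f4')"
```

```text
position: [0.5505, -0.0526, 0.0377]
force: [0.4, -0.1, -0.2]
t 15.85 sorter mm [  0.5 -90.7] z 37.7 F [ 0.4 -0.1 -0.2] open 20.2 tooly ang rel x 0.09 tilt [-1.e+00  0.e+00  3.e-04]
```

View pics/f4.png

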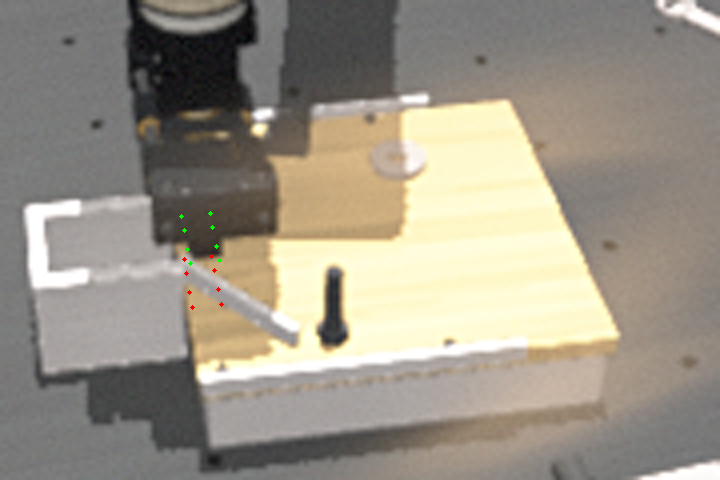

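```bash
python3 -m inch '{"dp":[[0,0,-3],[-10,0,0],[-20,0,0],[-15,0,0],[0,-4,-10],[0,-6,-18],[0,-8,-20],[0,-8,-22],[0,-8,-22],[0,-8,-22],[0,-8,-20],[0,-8,-20],[0,-6,-16],[0,-3,-10],[0,0,0],[0,0,0]],"yaw":[0,0,0,0,0,0,0,0,0,0,0,0,0,0,0,0]}' 20 | grep -E "pos|force"
python3 -c "
from h import *;look('g1')
from rig import bot
c=bot.capture('top'); cv2.imwrite('pics/g1t.png',cv2.resize(c['color'][95:208,180:330,::-1],None,fx=4,fy=4,interpolation=cv2.INTER_CUBIC))"
```

```text
position: [0.506, 0.1379, 0.0826]
force: [-0.2, -0.2, 0.7]
t 17.2333 sorter mm [-67.1  92.9] z 82.6 F [-0.2 -0.2  0.7] open 20.2 tooly ang rel x 0.18 tilt [-1.e+00 -1.e-04  4.e-04]
```

View pics/g1.png

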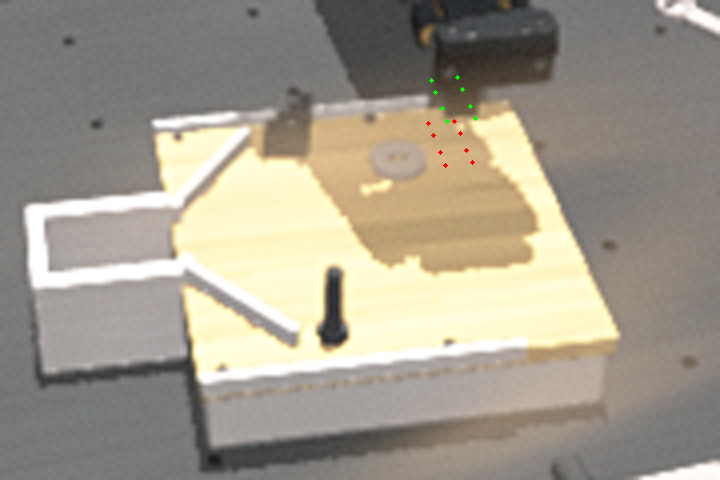

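View pics/g1t.png

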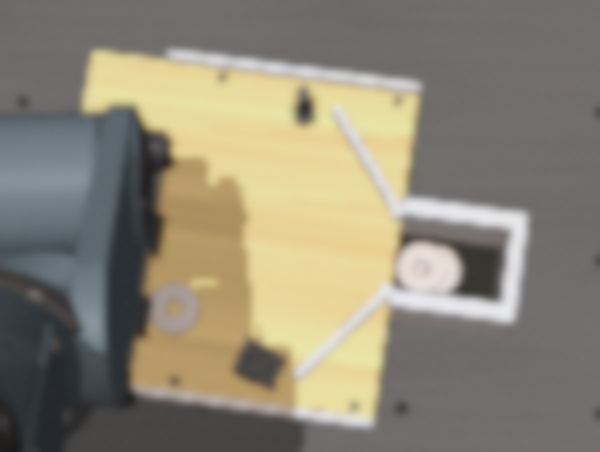

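```bash
python3 -m inch '{"dp":[[10,0,0],[15,0,0],[13,0,0],[5,0,0],[2,0,0],[0,0,3],[0,0,5],[0,0,5],[0,1,5],[0,2,5],[0,2,5],[0,2,5],[0,2,5],[0,2,5],[0,2,5],[0,2,4],[0,1,2],[0,0,0]],"yaw":[0,0,0,0,0,0,0,0,0,0,0,0,0,0,0,0,0,0]}' 20 | grep -E "pos|force"
python3 -c "from h import *;look('g2')"
```

```text
position: [0.5159, 0.0813, 0.0377]
force: [-0.9, -0.6, -0.2]
t 18.8333 sorter mm [-50.3  37.9] z 37.7 F [-0.9 -0.6 -0.2] open 19.8 tooly ang rel x 0.05 tilt [-1.e+00  3.e-04  2.e-04]
```

View pics/g2.png

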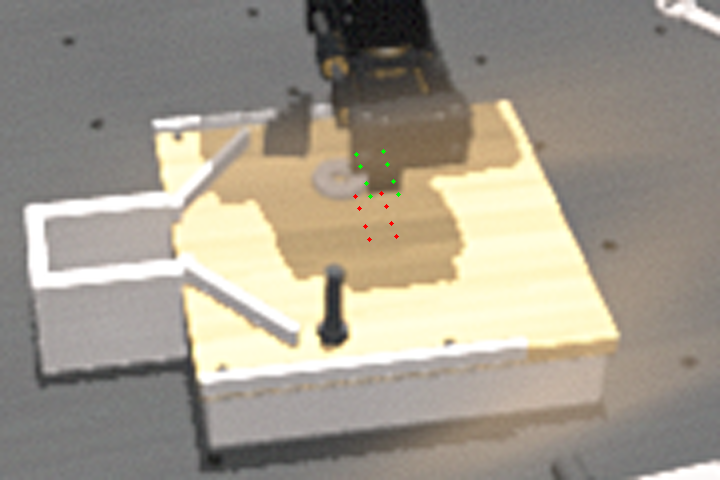

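```bash
python3 -c "
from h import *
m(341,180)"
python3 -m inch '{"dp":[[0,1,3],[0,2,5],[0,2,5],[0,2,5],[0,2,5],[0,2,5],[0,2,5],[0,2,5],[0,2,5],[0,2,5],[0,2,5],[0,2,5],[0,2,5],[0,2,5],[0,2,5],[0,2,4],[0,1,2],[0,0,0]],"yaw":[0,0,0,0,0,0,0,0,0,0,0,0,0,0,0,0,0,0]}' 20 | grep -E "pos|force"
python3 -c "from h import *;look('g3')"
```

```text
[-49.8   9. ]
position: [0.5381, -0.001, 0.0378]
force: [-0.6, -0.0, -0.1]
t 20.3833 sorter mm [-18.1 -41.1] z 37.8 F [-0.6 -0.  -0.1] open 20.0 tooly ang rel x 0.05 tilt [-1.e+00  6.e-04  2.e-04]
```

View pics/g3.png

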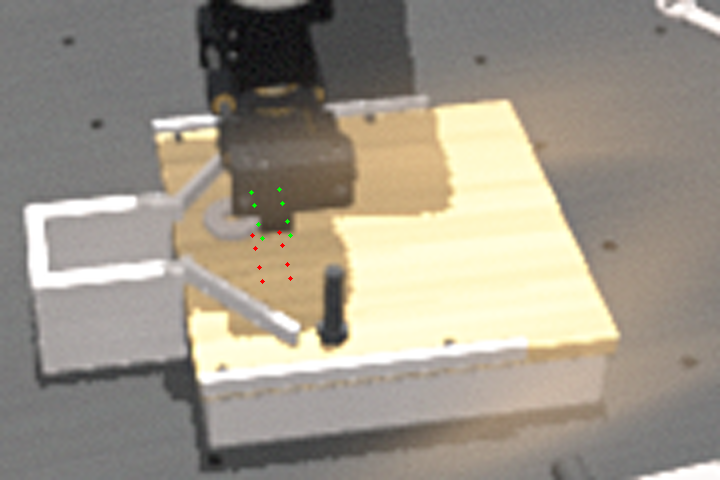

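```bash
python3 -m inch '{"dp":[[0,1,2],[0,2,4],[0,2,4],[0,2,4],[0,2,4],[0,2,4],[0,2,4],[0,2,4],[0,2,4],[0,1,4],[0,0,4],[0,0,3],[0,0,2],[0,0,2],[0,0,0],[0,0,0]],"yaw":[0,0,0,0,0,0,0,0,0,0,0,0,0,0,0,0]}' 20 | grep -E "pos|force"
python3 -c "from h import *;look('g4')"
```

```text
position: [0.5495, -0.0514, 0.0377]
force: [1.1, 0.4, -0.3]
t 21.7667 sorter mm [ -0.6 -89.7] z 37.7 F [ 1.1  0.4 -0.3] open 20.2 tooly ang rel x 0.09 tilt [-1.e+00 -1.e-04  3.e-04]
```

```bash
python3 -m inch '{"dp":[[0,0,-3],[-10,0,0],[-20,0,0],[-20,0,0],[-10,0,-10],[0,0,-20],[0,0,-30],[0,0,-30],[0,0,-30],[0,0,-30],[0,0,-30],[0,0,-20],[0,0,-10],[0,0,0],[0,0,0]],"yaw":[0,0,0,0,0,0,0,0,0,0,0,0,0,0,0]}' 20 | grep -E "pos|force"
python3 -c "
from h import *;look('g5')
from rig import bot
c=bot.capture('top'); cv2.imwrite('pics/g5t.png',cv2.resize(c['color'][95:208,180:330,::-1],None,fx=4,fy=4,interpolation=cv2.INTER_CUBIC))
cv2.imwrite('pics/g5full.png',c['color'][:,:,::-1])"
```

```text
position: [0.5752, 0.1603, 0.0977]
force: [-0.5, -0.1, -0.6]
t 23.0667 sorter mm [ -1.3 123.7] z 97.7 F [-0.5 -0.1 -0.6] open 20.2 tooly ang rel x 0.17 tilt [-1.e+00 -3.e-04  7.e-04]
```

View pics/g5t.png

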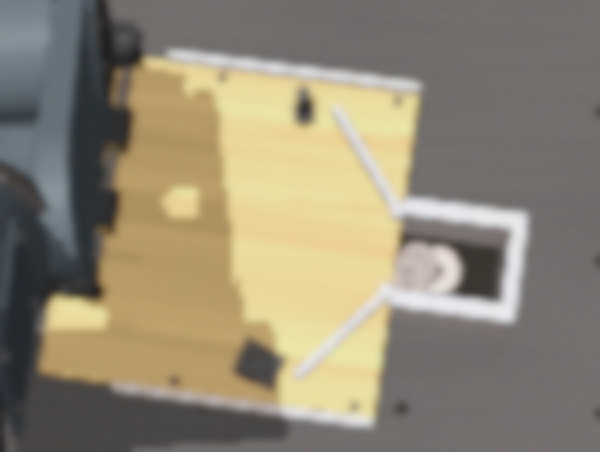

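View pics/g5.png

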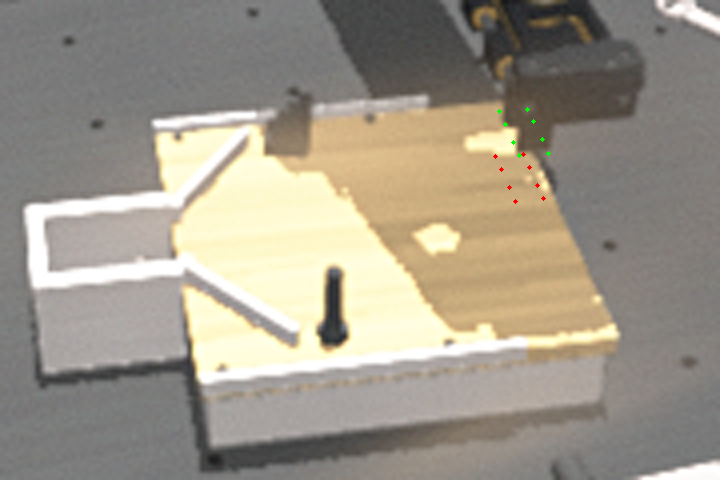

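View pics/g5full.png

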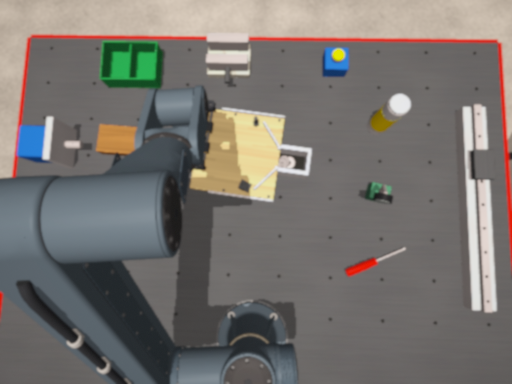

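```bash
python3 -c "
from h import *
from rig import bot
c=bot.capture('top'); cv2.imwrite('pics/g6.png',cv2.resize(c['color'][140:180,270:315,::-1],None,fx=14,fy=14,interpolation=cv2.INTER_CUBIC)); st()"
```

```text
t 23.2167 sorter mm [ -0.9 122.2] z 97.7 F [ 0.2 -1.4  0.1] open 20.0 tooly ang rel x -0.0 tilt [-1.e+00 -5.e-04  5.e-04]
```

View pics/g6.png

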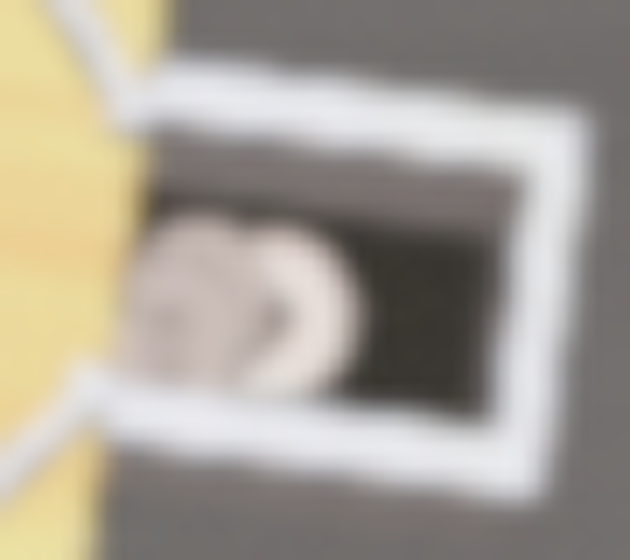

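```bash
python3 -c "
from h import *
from rig import bot
c=bot.capture('scene'); a=np.load('scene0.npz')['color']
f=lambda x:cv2.resize(x[190:232,192:242,::-1],None,fx=8,fy=8,interpolation=cv2.INTER_CUBIC)
cv2.imwrite('pics/h1.png',np.hstack([f(a),f(c['color'])]))
d=cv2.absdiff(a,c['color']).max(2); 
for k in cv2.findContours((cv2.GaussianBlur(d,(0,0),1)>25).astype(np.uint8),cv2.RETR_EXTERNAL,2)[0]:
    if cv2.contourArea(k)>30: print(cv2.boundingRect(k))
"
```

```text
(184, 135, 43, 21)
(192, 130, 7, 8)
(179, 43, 39, 45)
(376, 0, 66, 79)
(215, 0, 206, 236)
```

View pics/h1.png

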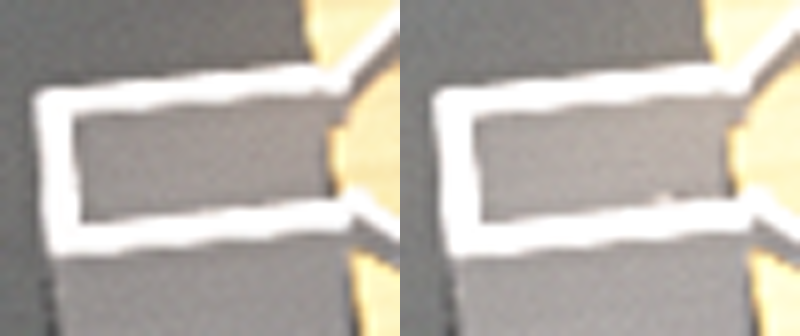

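```bash
python3 - <<'E'
from h import *
c=dict(np.load("scene0.npz"));t=dict(np.load("top0.npz"))
for z in(.02,.03,.04,.05,.06): print(z,"scene bump",(W2S(ray(c,(192+265/8-.5-1,190+196/8-.5-.5),z),T)*1e3).round(1),
 *[(n,(W2S(ray(t,(270+u/14-.5,140+v/14-.5),z),T)*1e3).round(0)) for n,u,v in(("Cleft",125,310),("Ccen",190,310),("Cright",262,310),("Ctop",200,210),("Cbot",175,390),("Aright",360,310))])
E
```

```text
0.02 scene bump [ -41.3 -131.6] ('Cleft', array([  -2., -112.])) ('Ccen', array([   0., -127.])) ('Cright', array([   3., -143.])) ('Ctop', array([  24., -126.])) ('Cbot', array([ -19., -126.])) ('Aright', array([   6., -165.]))
0.03 scene bump [ -29.1 -132.1] ('Cleft', array([  -4., -112.])) ('Ccen', array([  -2., -126.])) ('Cright', array([   1., -143.])) ('Ctop', array([  22., -125.])) ('Cbot', array([ -21., -126.])) ('Aright', array([   4., -165.]))
0.04 scene bump [ -16.9 -132.7] ('Cleft', array([  -6., -112.])) ('Ccen', array([  -4., -126.])) ('Cright', array([  -2., -142.])) ('Ctop', array([  19., -125.])) ('Cbot', array([ -22., -125.])) ('Aright', array([   2., -164.]))
0.05 scene bump [  -4.7 -133.3] ('Cleft', array([  -8., -111.])) ('Ccen', array([  -6., -126.])) ('Cright', array([  -4., -142.])) ('Ctop', array([  17., -125.])) ('Cbot', array([ -24., -125.])) ('Aright', array([  -1., -163.]))
0.06 scene bump [   7.5 -133.8] ('Cleft', array([ -10., -111.])) ('Ccen', array([  -8., -125.])) ('Cright', array([  -6., -141.])) ('Ctop', array([  15., -124.])) ('Cbot', array([ -26., -125.])) ('Aright', array([  -3., -162.]))
```

```bash
python3 - <<'E'
from h import *
from rig import bot
a=np.load("top0.npz")["color"]; b=bot.capture("top")["color"]
d=cv2.GaussianBlur(cv2.absdiff(a,b).max(2),(0,0),1)>25
for k in cv2.findContours(d.astype(np.uint8),cv2.RETR_EXTERNAL,2)[0]:
    if cv2.contourArea(k)>10: print(cv2.boundingRect(k))
st(); print(bot.hand_in())
E
```

```text
(275, 360, 18, 24)
(73, 308, 5, 5)
(240, 305, 55, 55)
(251, 283, 40, 20)
(35, 189, 4, 5)
(277, 154, 20, 16)
(0, 88, 251, 296)
t 23.3167 sorter mm [ -0.7 122.2] z 97.8 F [-0.3 -0.3 -0.3] open 20.2 tooly ang rel x -0.03 tilt [-1.e+00 -3.e-04  3.e-04]
the job is handed in; nothing more can be done
None
```

I pushed all three washers through the gate one after another, sliding them with partly open fingertips, and handed the job in at 23.3 s of the 58 s allowed.

**Washers:** the top view after the last push shows all three in the slot and none on the deck. The first two were each seen in the slot before the next followed. The third seems to rest tilted on the other two. From the two views I estimate its highest visible edge at about 40–45 mm, below the 60 mm deck. I inferred that from partial views, because the cameras could not see its full height.

**Everything else:** the bolt, stepped block, spray can, screwdriver and dial stand look unmoved in the last images. Comparing start and end images showed changes only at the arm, its shadows and the slot. At the end the arm partly hid the wrench and wood block in the top view. I never worked near them, and they looked in place in the earlier side-camera pictures.

**What disagreed:** the fingertips did not stand 11 mm ahead of the reported TCP as stated. Both the images and a light touch on the deck put them about 25 mm behind it. That touch was the largest force I read, about 18 N at the wrist. I set the pushing height from it.

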